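# Dial the combination of the low reagent lockbox

### The arm

A 6-joint arm with a two-finger parallel gripper is mounted at the origin on a cart in front of the work surface, level with it; the furniture and walls round the work are solid. World frame = base frame: x ahead of the robot, y to its left, z up, the work surface at z = 0. Lengths are in m, angles in rad, forces in N, time in s.
With the tool pointing down it reaches from about 0.35 to 0.775 m from the base axis. Payload 7.3 kg.
Tool frame: the origin (TCP) lies on the centre line of the jaws, within the pads' length; the fingertips stand 14 mm ahead of it and the grasp point (between the pads) lies 5 mm behind it; z points along the fingers, y is the direction in which the jaws open and shut (so a half turn about z gives the same grasp; the last joint's range is limited). The gripper opens to 92 mm and grips with 3 to 60 N. Pads are 19 mm wide; open, the fingers measure 130 mm over their backs; the gripper's body (75 mm by 190 mm) begins 47 mm behind the grasp point.
Start: joints at [-1.349, 0.342, 1.524, -0, 1.275, -0.146], TCP at [0.189, -0.49, 0.241] pointing down, gripper open.
Joint ranges: [-2.53, 2.53], [-0.77, 2.02], [0.04, 2.7], [-1, 4.14], [0.28, 2.66], [-3.11, 3.11]. Speed limits (rad/s): [2.57, 2.57, 3.14, 3.14, 3.14, 3.14].

### API

Orientations are given as [roll, pitch, yaw] about the fixed x, y, z axes, in that order (R = Rz(yaw) Ry(pitch) Rx(roll)).
In Python, from cell import telemetry, cams, robot gives the robot as it stands.
- The arm moves only by the tool servo_tool, never from a script. Its argument "targets" is text: rows parted by semicolons, each of 4 numbers parted by spaces: the shift along the tool's x, y, z in mm, then the turn about the tool's z in rad. In form: x y z yaw; .... A call has 1 to 20 rows; each row shifts and turns the pose as measured when the row begins, along the tool's axes as they then stand; what a row does not reach is not made up. A row lasts 1/8 s, in which the tool goes at most 62.5 mm and 10.7 degrees, less where a joint would pass 70% of its speed; a pose out of reach is approached as far as the arm can. A call with a gripper value outside its range is refused whole. "hand" is the opening, from 0 (shut) to 1 (fully open), set as the call begins (left out, the last holds). The fingers move at their own pace and stop on an object; "squeeze" is the grip in N (left out, the last holds). Time passes only in rows, so rows that do not move let the fingers close. It gives the time, the measured TCP pose, the force and the opening at its end, in the units of the state.
- telemetry.observe(): the state, without advancing time (a new reading comes with each control period).
- cams.read_camera(name): name is "scene" or "top" or "wrist"; returns a dict with "color" (420x560x3 uint8, red, green, blue), "K" (3x3 intrinsics, pixels), "R" (3x3) and "t" (3): a world point X has camera coordinates R X + t. Camera axes: x right, y down, z forward; pixel columns grow to the right and rows downward; lengths in m; the calibration is good to about 2 mm. A picture is of the moment at which its call begins. There is no depth.
- robot.hand_in(): hands the job in, once; it reports no verdict.
Trained networks look in a picture, given as the dict that the camera call returned (one of the last four; its "shot" number tells which), for a name from the list of things; names that differ only in an ending like _2 or _b are one class to them, and where a whole thing is asked for, a point or a joint stands for the part that bears it (a point fixed in the world has none). Each returns a list of dicts, best first, with "score" (0 to 1); they miss things now and then, are a little off and sometimes report something else, mostly with a low value. They report only what shows in the picture. A call takes as long as a camera call. They do not tell look-alikes from the thing itself.
- cams.cut_out(picture, query): "region" (420x560 bool, what is visible of it) and "extent" ([centre column, centre row, width, height] in pixels, round what is visible of it).
The state is a dict: "time": time; "qpos": joint angles; "qvel": joint speeds; "joint_efforts": joint torques, N m; "tool_pos": TCP position; "tool_rot": TCP orientation; "contact_force": force on the tool from outside, world axes, zero at the start; "torque": the same for the moment, N m; "opening": finger opening in m.
Only numpy, scipy, OpenCV 4.12 (cv2) and the standard library are available. Lean on these libraries where they do the work, as an engineer would, in place of code of your own. Each camera call takes 0.05 s, during which the arm holds its last target.

### The job

Unlock the low lockbox by dialing its combination: turn the dial clockwise until its pointer stands on the single-pip mark and pause, turn back anticlockwise past the three-pip mark to the two-pip mark and pause, then clockwise again to the three-pip mark, and let go with the pointer left there. Stop at the single-pip and two-pip marks and do not run well past them (that scrambles the lock), and leave the dial of the tall lockbox alone.

Things in the scene. Friction and masses are not known exactly. Their poses are not given: they have to be found in the camera images.
- low_box: Low lockbox: fixed white steel box, 150 x 150 mm in plan, 65 mm high, a dial on top. Its taller twin is 120 x 120 mm and 115 mm high; either may be on the left or right, yawed up to 0.3 rad. Origin: centre of the underside; z up, x away from the robot at yaw 0. Dial axis vertical, 25 mm from the centre towards -x. The three-pip mark lies straight along the box's +x from that axis.
- low_dial (a joint): Low box's dial angle, rad, growing clockwise from above. Marks are radial rows of raised black pips (8 mm) on the lid, 47 to 68 mm from the axis: 0 = pointer on three pips (middle), +0.65 = one pip (right, seen from the robot), -0.65 = two pips (left). End stops at -1.1 and 1.1, past the marks. Starts at -0.42 to 0.25. Friction about 0.05 N m; stays where left.
- low_dial_grip (a point): Centre of the low dial's grip bar, on the dial axis, 90 mm above the bench. Black bar 46 mm long, 18 mm wide across its flat sides, 30 mm high (75 to 105 mm above the bench), on a dark steel disc 72 mm across. Turns with the dial: x along the bar to the pointer end (nose and white line), y across the bar (the way to pinch it), z up.
- tall_dial_nose (a point): Tip of the pointer nose of the tall box's dial, 30 mm from its axis, 131 mm above the bench. The tall box is fixed, 120 x 120 mm and 115 mm high, with an identical dial whose bar top is 155 mm above the bench. Not to be moved.
Mind the look-alikes: they are no part of the job. Leave any purple look-alike of the low_box alone.

How it is judged:
On the way, in this order (a step that is already met when the one before it is completed fails the run):
1. the low dial pauses on the single-pip mark, within 10 degrees (value of joint low_dial between 0.475 and 0.825 rad and velocity of joint low_dial between -0.1 and 0.1 rad/s), for 0.2 s.
2. then the low dial pauses on the two-pip mark, within 10 degrees (value of joint low_dial between -0.825 and -0.475 rad and velocity of joint low_dial between -0.1 and 0.1 rad/s), for 0.2 s.
At the end, for the whole second after the job is handed in: The low box's dial is at rest with its pointer on the three-pip mark, within 10 degrees (value of joint low_dial between -0.175 and 0.175 rad and velocity of joint low_dial between -0.05 and 0.05 rad/s); the robot touches nothing.
It fails at once if the low dial is run more than 17 degrees past the single-pip or the two-pip mark (value of joint low_dial above 0.95 rad or value of joint low_dial below -0.95 rad).
It fails at once if the tall box's dial is turned (its nose moved more than 8 mm) (distance of tall_dial_nose from where it was at the start of the episode above 0.008 m).
It also fails if it takes over 42 s, if anything falls off the work surface, if the arm or the gripper's body presses on something with over 40 N, if the wrist force passes 120 N, or if a joint passes its speed limit or range.

## Working session

There is one attempt and no reset: what is moved stays moved. The work goes in short steps, Python scripts to look and compute and a tool call to move; the robot and the scene stay as the last step left them, time stands still between calls to the robot, and variables do not carry over. Pictures are saved under pics/ and viewed, and the job is handed in when it is done.

Besides the shell and the picture viewer there is one more tool, called after "Call:" as name(argument=value, ...) on one line, values as JSON. servo_tool: Moves the arm, as the interface text tells. Its arguments: {"type":"object","properties":{"targets":{"type":"string"},"hand":{"type":"number"},"squeeze":{"type":"number"}},"required":["targets"]}

```bash
mkdir -p pics; ls; python3 - <<'E'
from cell import telemetry,cams,robot
import cv2
s=telemetry.observe();print(s)
for n in("scene","top"):
    p=cams.read_camera(n);cv2.imwrite(f"pics/{n}0.png",p["color"][:,:,::-1]);print(n,p["K"],p["R"],p["t"])
    for q in("low_box","low_dial","low_dial_grip","tall_dial_nose"):
        for d in cams.cut_out(p,q):print(q,d["score"],d["extent"])
E
```

```text
pics
{'time': 0.0, 'qpos': array([-1.34899463e+00,  3.42693537e-01,  1.52502852e+00, -1.34558485e-05,
        1.27539545e+00, -1.45992525e-01]), 'qvel': array([ 0.0012782 ,  0.00132263,  0.00076222, -0.00035658, -0.00070112,
       -0.00302604]), 'joint_efforts': array([-2.10969010e-04, -4.31245708e+01, -2.44217259e+01,  7.17471843e-02,
        5.61016321e-02, -1.38924315e-04]), 'tool_pos': array([ 0.18870167, -0.48949543,  0.24005608]), 'tool_rot': array([-3.14008216e+00, -2.09095999e-04,  3.67797989e-01]), 'contact_force': array([ 0.08375462, -0.42770937, -1.04773127]), 'torque': array([-0.01572763, -0.01348183,  0.00111804]), 'opening': 0.09150898393612233}
scene [[447.11376718   0.         278.59020909]
 [  0.         447.11376718 206.24041116]
 [  0.           0.           1.        ]] [[ 0.89154327 -0.45257515 -0.01806452]
 [-0.21832204 -0.39445179 -0.89260477]
 [ 0.39684516  0.79973966 -0.45047797]] [-0.52756221  0.26901952  0.65654638]
low_box 0.91 [315.5, 328.8, 125.8, 110.2]
low_box 0.57 [284.5, 185.1, 66.0, 45.6]
low_dial 0.97 [275.6, 172.2, 28.1, 24.2]
low_dial 0.96 [299.6, 307.1, 49.9, 39.1]
low_dial 0.25 [225.4, 189.5, 35.8, 29.2]
low_dial_grip 0.68 [275.8, 171.2, 29.6, 26.8]
low_dial_grip 0.65 [300.5, 310.1, 45.0, 38.4]
tall_dial_nose 0.66 [224.8, 190.7, 36.3, 21.0]
top [[511.0751479    0.         273.92228721]
 [  0.         511.0751479  215.60715074]
 [  0.           0.           1.        ]] [[-0.00592746 -0.99975614 -0.02127285]
 [-0.99211264  0.00854313 -0.12505807]
 [ 0.12520931  0.02036379 -0.99192134]] [0.06669648 0.63582947 1.32958402]
low_box 0.64 [176.3, 166.8, 69.2, 65.5]
low_box 0.6 [366.0, 243.5, 55.6, 57.6]
low_dial 0.74 [368.6, 253.6, 25.1, 24.5]
low_dial 0.73 [174.4, 174.4, 29.2, 31.9]
low_dial_grip 0.77 [173.0, 174.6, 24.2, 26.5]
low_dial_grip 0.75 [368.6, 251.2, 27.9, 28.5]
tall_dial_nose 0.66 [229.9, 244.4, 28.9, 31.2]
```

View pics/scene0.png

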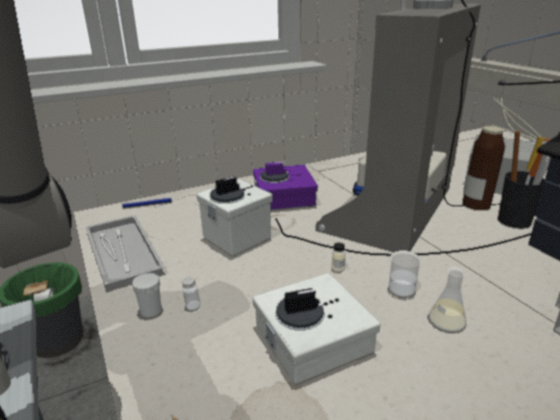

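View pics/top0.png

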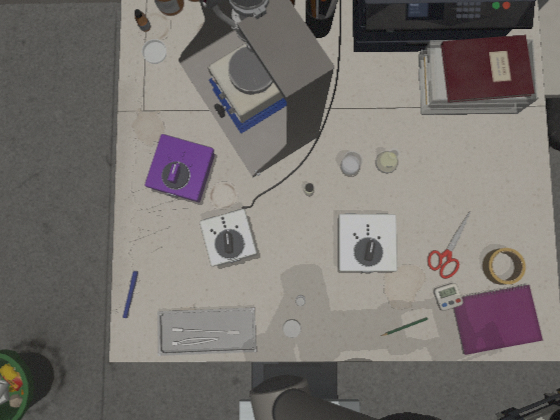

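Candidates for the low box:
- White box, top (368,243), scene (315,329). It is low and wide.
- White box, top (230,238), scene (236,218). It is narrower and tall, so it is the twin.
- Purple box, top (180,168), scene (285,186). It is a look-alike.

I choose the right-hand white one and will check it in a close crop.

```bash
cat > h.py <<'E'
from cell import telemetry,cams,robot
import cv2,numpy as np
def ray(p,u,v,z):
    K,R,t=p["K"],p["R"],p["t"]
    d=R.T@np.linalg.inv(K)@np.array([u,v,1.]);c=-R.T@t
    return c+d*(z-c[2])/d[2]
def proj(p,X):
    c=p["R"]@np.asarray(X,float)+p["t"];q=p["K"]@c;return q[:2]/q[2]
E
python3 - <<'E'
from h import *
p=cams.read_camera("top");s=cams.read_camera("scene")
a=cv2.resize(p["color"][195:290,315:420],None,fx=7,fy=6.3,interpolation=cv2.INTER_CUBIC)
a=cv2.resize(p["color"][200:285,325:410],(595,595),interpolation=cv2.INTER_CUBIC)
cv2.imwrite("pics/c1.png",a[:,:,::-1])
a=cv2.resize(s["color"][270:380,245:385],(763,600),interpolation=cv2.INTER_CUBIC)
cv2.imwrite("pics/c2.png",a[:,:,::-1])
d=[x for x in cams.cut_out(p,"low_box") if x["extent"][0]>320][0]
m=d["region"].astype(np.uint8);print(m.sum())
r=cv2.minAreaRect(cv2.findNonZero(m));b=cv2.boxPoints(r);print(r)
for u,v in b:print(u,v,ray(p,u,v,.065))
for n,pp in(("top",p),("scene",s)):
  for d in cams.cut_out(pp,"low_dial"):
    m=d["region"];ys,xs=np.nonzero(m);print(n,d["score"],ray(pp,xs.mean(),ys.mean(),.08))
E
```

```text
3379
((366.9999694824219, 242.5), (57.99999237060547, 58.99999237060547), 0.0)
337.99997 272.0 [ 0.48458179 -0.1035438   0.065     ]
337.99997 213.0 [ 0.63867572 -0.10686856  0.065     ]
395.99997 213.0 [ 0.6373531  -0.25852127  0.065     ]
395.99997 272.0 [ 0.4836461  -0.25303844  0.065     ]
top 0.95 [ 0.53749493 -0.17787688  0.08      ]
top 0.94 [0.7439048  0.32271778 0.08      ]
scene 0.75 [ 0.53333166 -0.18980465  0.08      ]
scene 0.6 [0.74072544 0.3168436  0.08      ]
```

View pics/c1.png

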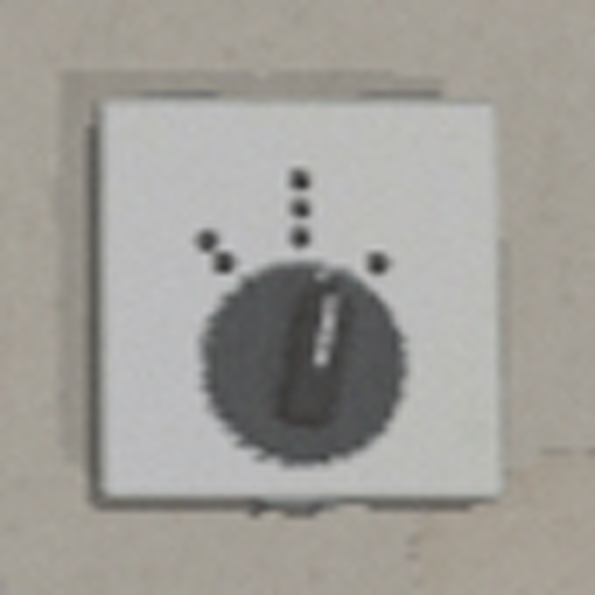

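View pics/c2.png

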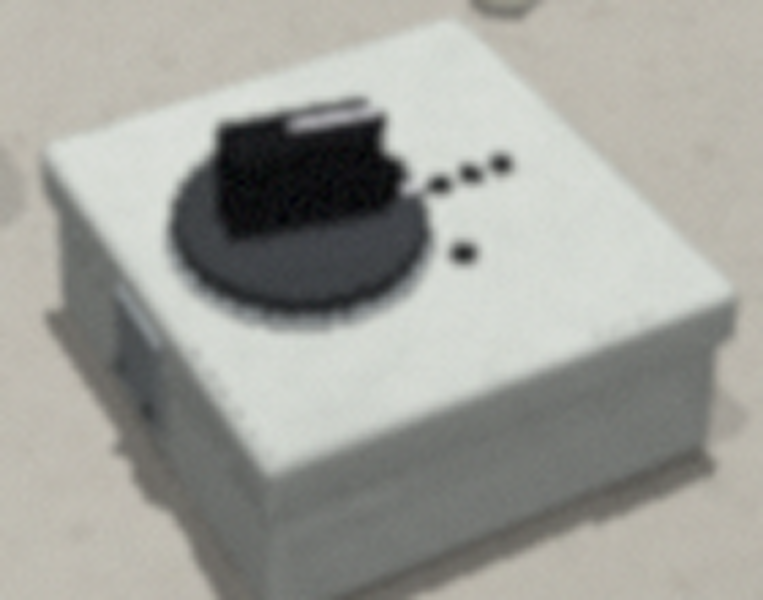

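```bash
python3 - <<'E'
from h import *
p=cams.read_camera("top")
f=lambda x,y,z:ray(p,325+(x+.5)/7-.5,200+(y+.5)/7-.5,z)
for n,x,y,z in [("TL",102,99,.065),("TR",496,99,.065),("BR",500,494,.065),("BL",97,497,.065),("disc",304,362,.075),("p3a",300,181,.067),("p3c",301,237,.067),("p2a",207,240,.067),("p1",377,263,.067),("lineA",332,298,.105),("lineB",321,362,.105),("barback",300,415,.105)]:
    print(n,f(x,y,z).round(4))
E
```

```text
TL [ 0.6368 -0.1098  0.065 ]
TR [ 0.6355 -0.257   0.065 ]
BR [ 0.4884 -0.2532  0.065 ]
BL [ 0.4883 -0.1047  0.065 ]
disc [ 0.5371 -0.1809  0.075 ]
p3a [ 0.605  -0.1826  0.067 ]
p3c [ 0.584  -0.1824  0.067 ]
p2a [ 0.5832 -0.1475  0.067 ]
p1 [ 0.5741 -0.2103  0.067 ]
lineA [ 0.5584 -0.1867  0.105 ]
lineB [ 0.5354 -0.1821  0.105 ]
barback [ 0.5164 -0.174   0.105 ]
```

The crops confirm the choice: the right white box is low and wide, with three pips in the middle (crop 300,209), one on the right (377,263) and two on the left (215,252). The dial axis is at about (0.537, -0.181), the box yaw about -0.02 and the dial about +0.22. Next I move above it.

Call:
servo_tool(targets="30 -11 0 0;43 -16 0 0;43 -16 0 0;43 -16 0 0;43 -16 0 0;43 -16 0 0;43 -16 0 0;43 -16 0 0;43 -16 0 0;30 -11 0 0;0 0 0 0.155;0 0 0 0.155;0 0 0 0.155;0 0 0 0.155;0 0 0 0", hand=1, squeeze=15)

```text
time: 2.68
tool_pos: [0.5231, -0.1956, 0.2404]
tool_rot: [3.14, -0.002, -0.271]
contact_force: [-0.3, 0.0, -0.5]
opening: 0.0919
```

```bash
cat > w.py <<'E'
from h import *
import sys
p=cams.read_camera("wrist");n=sys.argv[1]
cv2.imwrite(f"pics/{n}.png",p["color"][:,:,::-1])
import pickle;pickle.dump({k:p[k] for k in("K","R","t","color")},open(n+".pkl","wb"))
s=telemetry.observe();print(s["time"],s["tool_pos"],s["tool_rot"])
print("axis",proj(p,[.5373,-.181,.075]),"bartop",proj(p,[.5373,-.181,.105]))
E
python3 w.py w1
```

```text
2.725 [ 0.52311865 -0.19564925  0.2403677 ] [ 3.13996732e+00 -2.08752399e-03 -2.68956423e-01]
axis [262.66612562 185.61227136] bartop [260.58789308 191.90033911]
```

View pics/w1.png

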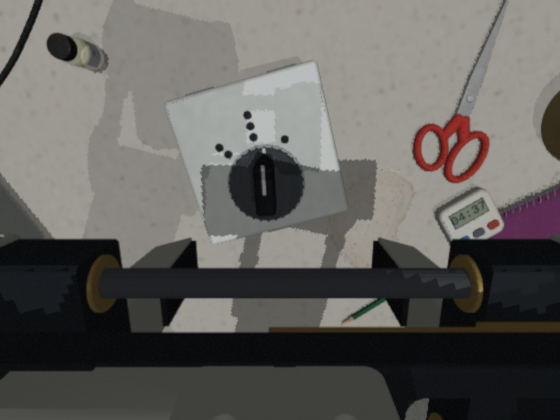

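```bash
python3 - <<'E'
from h import *
import pickle
p=pickle.load(open("w1.pkl","rb"))
c=cv2.resize(p["color"][100:250,160:360],(800,600),interpolation=cv2.INTER_CUBIC);cv2.imwrite("pics/w1c.png",c[:,:,::-1])
E
```

```text
(no output)
```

View pics/w1c.png

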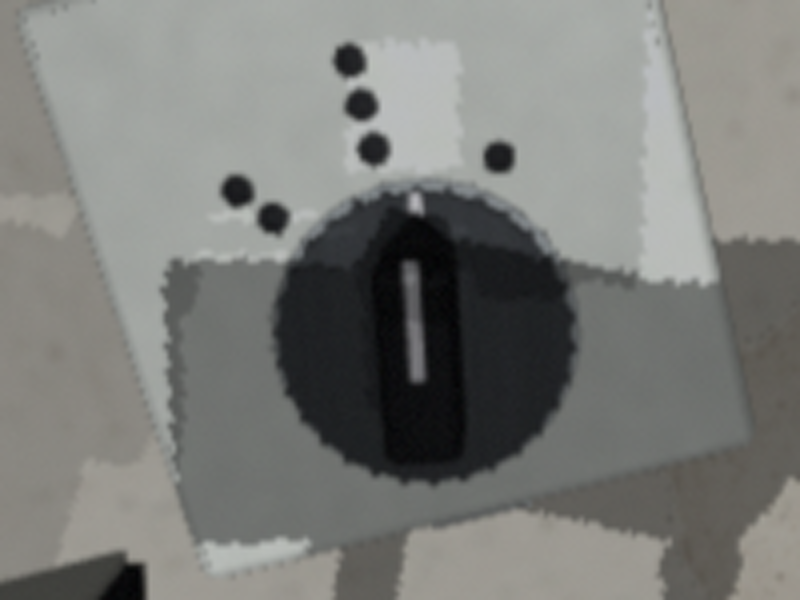

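```bash
python3 - <<'E'
from h import *
import pickle
p=pickle.load(open("w1.pkl","rb"))
for n,x,y,z in [("disc",427,333,.075),("p3a",349,60,.067),("p3c",373,149,.067),("p1",499,157,.067),("p2a",237,190,.067),("p2b",273,218,.067),("lA",410,262,.105),("lB",417,380,.105),("bk",424,462,.105),("mark",416,203,.075),("TR?",652,0,.065),("BR",750,437,.065),("BL",208,576,.065)]:
    print(n,ray(p,160+x/4-.4,100+y/4-.4,z).round(4))
E
```

```text
disc [ 0.5389 -0.1852  0.075 ]
p3a [ 0.6052 -0.185   0.067 ]
p3c [ 0.5841 -0.1845  0.067 ]
p1 [ 0.5742 -0.2131  0.067 ]
p2a [ 0.5836 -0.15    0.067 ]
p2b [ 0.5749 -0.1563  0.067 ]
lA [ 0.5596 -0.189   0.105 ]
lB [ 0.5342 -0.1831  0.105 ]
bk [ 0.5157 -0.1793  0.105 ]
mark [ 0.5695 -0.1915  0.075 ]
TR? [ 0.5992 -0.2574  0.065 ]
BR [ 0.4894 -0.2562  0.065 ]
BL [ 0.4907 -0.1107  0.065 ]
```

Call:
servo_tool(targets="11 -15 0 -0.044;0 0 30 0;0 0 30 0;0 0 20 0;0 0 0 0")

```text
time: 3.35
tool_pos: [0.5427, -0.1811, 0.1589]
tool_rot: [3.14, -0.006, -0.204]
contact_force: [0.9, 0.2, -0.1]
opening: 0.0919
```

```bash
python3 w.py w2; python3 - <<'E'
from h import *
import pickle
p=pickle.load(open("w2.pkl","rb"))
for X in ([.5375,-.1835,.105],[.5375,-.1835,.075]):print(proj(p,X))
E
```

```text
3.4 [ 0.54321986 -0.18137884  0.15992796] [ 3.14005254 -0.00750445 -0.20441712]
axis [281.90772895 226.09593695] bartop [281.72070126 240.06995873]
[285.42514425 239.04414081]
[285.16236468 225.18490931]
```

View pics/w2.png

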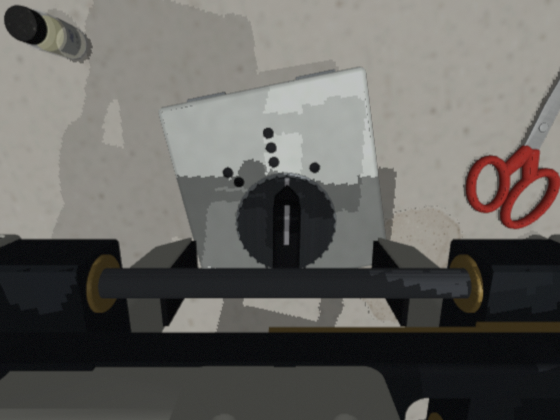

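Call:
servo_tool(targets="-4 3 0 0;0 0 0 0;0 0 20 0;0 0 15 0;0 0 10 0;0 0 0 0;0 0 0 0")

```text
time: 4.28
tool_pos: [0.5418, -0.1849, 0.1183]
tool_rot: [3.138, -0.017, -0.202]
contact_force: [0.5, 0.7, -0.3]
opening: 0.092
```

Call:
servo_tool(targets="-3 0 8 0;-1 0 8 0;0 0 4 0;0 0 0 0")

```text
time: 4.78
tool_pos: [0.5382, -0.1843, 0.0975]
tool_rot: [3.138, -0.017, -0.202]
contact_force: [0.5, -0.5, 0.0]
opening: 0.0921
```

```bash
python3 w.py w3
```

```text
4.825 [ 0.53827047 -0.18434451  0.09764243] [ 3.13749543 -0.01767122 -0.20181054]
axis [273.97954006 253.69291964] bartop [272.36163885 277.94018829]
```

View pics/w3.png

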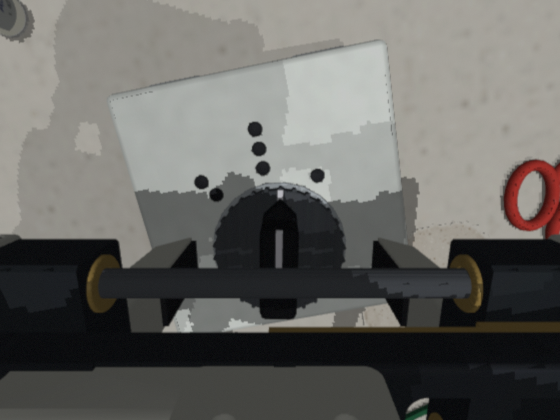

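```bash
python3 - <<'E'
from h import *
import pickle
from scipy.spatial.transform import Rotation as R
p=pickle.load(open("w3.pkl","rb"));s=telemetry.observe()
print(p["K"][:2,2]);T=R.from_euler("xyz",s["tool_rot"]).as_matrix()
for d in (0,-.045,.045):print(proj(p,s["tool_pos"]+T@[0,d,0.0]))
E
```

```text
[284.26222593 208.00678875]
[279.15299258 268.04333071]
[186.14116324 268.14251043]
[372.07587972 267.94424582]
```

Call:
servo_tool(targets="0 -2 2 0;0 0 0 0;0 0 0 0;0 0 0 0;0 0 0 0;0 0 0 0;0 0 0 0;0 0 0 0", hand=0, squeeze=12)

```text
time: 5.82
tool_pos: [0.5393, -0.1816, 0.0961]
tool_rot: [3.139, -0.019, -0.202]
contact_force: [0.6, -1.6, 1.2]
opening: 0.0181
```

Call:
servo_tool(targets="0 0 0 0.08;0 0 0 0.1;0 0 0 0.1;0 0 0 0.08;0 0 0 0")

```text
time: 6.45
tool_pos: [0.5391, -0.1822, 0.0962]
tool_rot: [-3.139, -0.019, -0.572]
contact_force: [-0.7, 0.4, -1.1]
opening: 0.018
```

Call:
servo_tool(targets="0 0 0 0.06;0 0 0 0.03;0 0 0 0;0 0 0 0;0 0 0 0;0 0 0 0;0 0 0 0")

```text
time: 7.32
tool_pos: [0.539, -0.1823, 0.0961]
tool_rot: [-3.138, -0.019, -0.657]
contact_force: [-0.9, -0.3, -0.1]
opening: 0.0178
```

```bash
python3 w.py w4; python3 - <<'E'
from h import *
p=cams.read_camera("top")
c=cv2.resize(p["color"][200:285,325:410],(595,595),interpolation=cv2.INTER_CUBIC);cv2.imwrite("pics/t4.png",c[:,:,::-1])
E
```

```text
7.375 [ 0.53899485 -0.18232664  0.09617443] [-3.13774419 -0.01857285 -0.65726977]
axis [280.14258443 257.64344746] bartop [279.17453312 282.68635742]
```

View pics/w4.png

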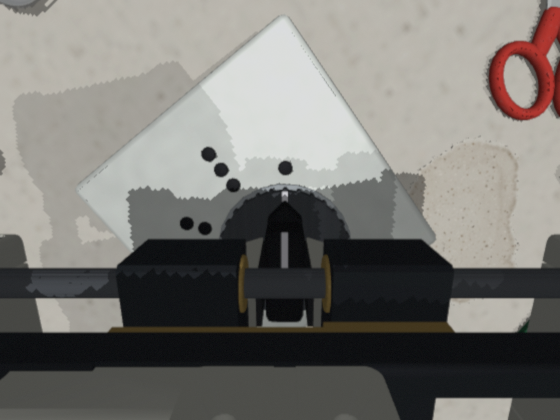

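The pointer (285,195) lines up with the single pip (285,168), so step 1 is held. Now anticlockwise by 1.30 rad.

Call:
servo_tool(targets="0 0 0 0;0 0 0 -0.08;0 0 0 -0.12;0 0 0 -0.12;0 0 0 -0.12;0 0 0 -0.12;0 0 0 -0.12;0 0 0 -0.12;0 0 0 -0.12;0 0 0 -0.1;0 0 0 -0.08;0 0 0 0;0 0 0 0")

```text
time: 9.05
tool_pos: [0.5392, -0.1805, 0.0962]
tool_rot: [3.131, -0.014, 0.474]
contact_force: [0.5, -1.2, 0.4]
opening: 0.0182
```

Call:
servo_tool(targets="0 0 0 -0.08;0 0 0 -0.06;0 0 0 -0.03;0 0 0 0;0 0 0 0;0 0 0 0;0 0 0 0;0 0 0 0")

```text
time: 10.05
tool_pos: [0.539, -0.1802, 0.0961]
tool_rot: [3.129, -0.012, 0.642]
contact_force: [-0.2, -0.8, 0.3]
opening: 0.0182
```

```bash
python3 w.py w5
```

```text
10.1 [ 0.53899892 -0.18026428  0.09614856] [ 3.12934717 -0.01233223  0.64215508]
axis [280.16326774 251.65163118] bartop [280.27796827 276.15165605]
```

View pics/w5.png

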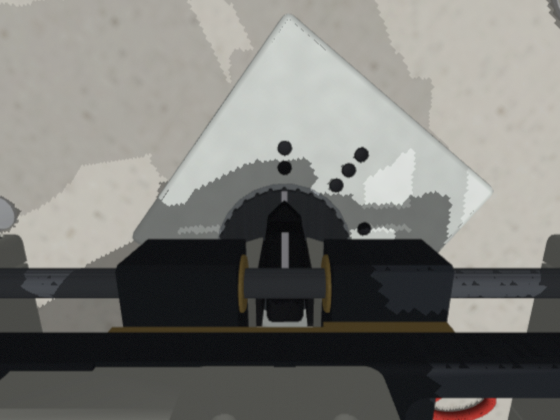

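The pointer and both pips of the two-pip row (285,148 and 285,168) are in one line, so step 2 is held. Now clockwise by 0.65.

Call:
servo_tool(targets="0 0 0 0;0 0 0 0.08;0 0 0 0.12;0 0 0 0.12;0 0 0 0.12;0 0 0 0.1;0 0 0 0.06;0 0 0 0;0 0 0 0")

```text
time: 11.22
tool_pos: [0.5393, -0.1812, 0.0961]
tool_rot: [3.137, -0.018, 0.024]
contact_force: [-0.1, 0.6, 0.8]
opening: 0.0177
```

Call:
servo_tool(targets="0 0 0 0.03;0 0 0 0;0 0 0 0;0 0 0 0")

```text
time: 11.72
tool_pos: [0.5394, -0.1813, 0.0961]
tool_rot: [3.137, -0.018, -0.007]
contact_force: [0.3, -0.2, 0.7]
opening: 0.0181
```

```bash
python3 w.py w6
```

```text
11.775 [ 0.53935594 -0.1812811   0.09615785] [ 3.13719183 -0.0183733  -0.00655479]
axis [279.12659757 254.66976357] bartop [278.53789022 279.26983093]
```

View pics/w6.png

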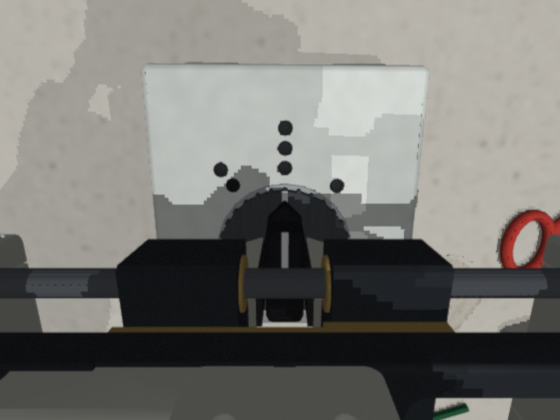

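The pointer is in line with all three pips (column 285). Releasing, then lifting straight up.

Call:
servo_tool(targets="0 0 0 0;0 0 0 0;0 0 0 0;0 0 0 0;0 0 0 0;0 0 0 0;0 0 -10 0;0 0 -25 0;0 0 -30 0;0 0 -30 0;0 0 -20 0;0 0 0 0;0 0 0 0", hand=1)

```text
time: 13.4
tool_pos: [0.5372, -0.1806, 0.2175]
tool_rot: [3.136, -0.02, -0.006]
contact_force: [0.6, -0.2, -0.1]
opening: 0.0916
```

```bash
python3 w.py w7; python3 - <<'E'
from h import *
p=cams.read_camera("top");cv2.imwrite("pics/top7.png",p["color"][:,:,::-1])
s=telemetry.observe();print(s["time"],s["opening"],s["contact_force"])
E
```

```text
13.45 [ 0.53724351 -0.18061354  0.21744496] [ 3.13638269 -0.02022694 -0.00612909]
axis [280.94072272 202.62156673] bartop [280.83944788 210.59484555]
13.5 0.09188718348748026 [ 0.18753739 -0.2094335   0.0866007 ]
```

View pics/w7.png

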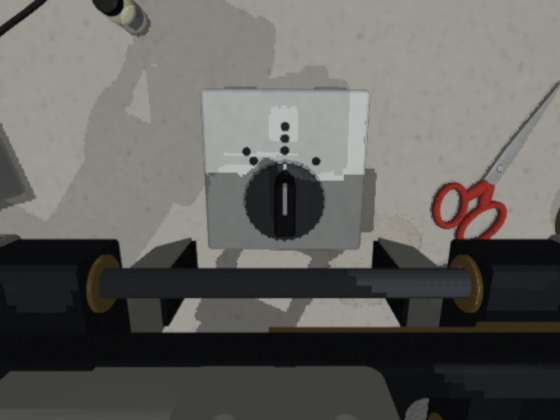

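View pics/top7.png

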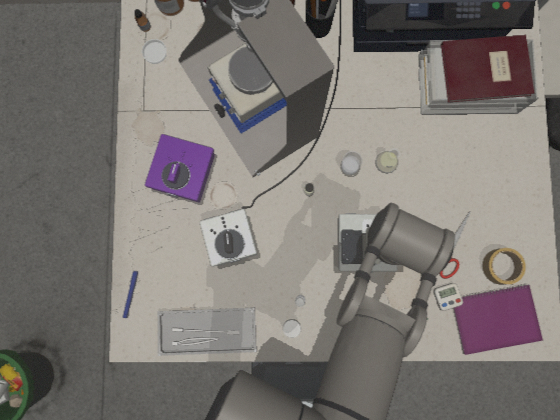

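After release the pointer (285,165–215) still lines up with the three-pip row (285,127–151). The gripper is clear, and the tall dial looks unchanged.

```bash
python3 -c "
from cell import robot
print(robot.hand_in())"
```

```text
the job is handed in; nothing more can be done
None
```

I dialed the low lockbox (the right-hand white one) through its combination and handed the job in at about 13.5 s of the 42 s allowed. The hand-in gives no verdict, so the outcome rests on my own checks.

- **Sequence:** I turned the dial clockwise to the single-pip mark and paused, then anticlockwise past the three-pip mark to the two-pip mark and paused. I then turned it clockwise to the three-pip mark, let go and lifted straight up.
- **Wrist pictures:** At each stop the pointer lined up with its mark to within about a pixel. The turns measured at the tool were -1.30 and then +0.65 rad, matching the mark spacing. After release the pointer still stood on the three-pip row.
- **Final state:** The gripper is open about 120 mm above where it held the dial, with contact force near zero. The tall dial and the purple look-alike look unchanged in the top picture.
- **Disagreement:** The wrist camera placed the dial axis about 3 mm off from the top camera. I went with the view of the fingers against the bar, which agreed with the top camera, and side forces stayed under about 2 N in every reading while gripping.

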